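# Cradle a hand coffee grinder in a sloping V-rest and clamp it

## Robot

A 7-joint arm with a two-finger parallel gripper is mounted at the origin on a cart in front of the work surface, level with it; the furniture and walls round the work are solid. World frame = base frame: x ahead of the robot, y to its left, z up, the work surface at z = 0. Lengths are in m, angles in rad, forces in N, time in s.
With the tool pointing down it reaches from about 0.4 to 0.875 m from the base axis. Payload 6.5 kg.
Tool frame: the origin (TCP) lies on the centre line of the jaws, within the pads' length; the fingertips stand 19 mm ahead of it and the grasp point (between the pads) is the TCP; z points along the fingers, y is the line along which they close (so a half turn about z gives the same grasp; the last joint's range is limited). The gripper opens to 88 mm and grips with 3 to 60 N. Pads are 18 mm wide; open, the fingers measure 123 mm over their backs; the gripper's body (75 mm by 187 mm) begins 45 mm behind the grasp point.
Start: joints at [-1.368, 0.536, -0.004, 1.538, 0.003, 1.067, -0.071], TCP at [0.173, 0.627, 0.258] pointing down, gripper open.
Joint ranges: [-2.7, 2.7], [-0.37, 2.16], [-1.27, 1.26], [0.24, 2.4], [-1.31, 4.45], [0.19, 1.91], [-2.76, 2.76]. Speed limits (rad/s): [2.39, 2.39, 3.14, 3.14, 3.14, 3.14, 3.14].

## Interface

Orientations are given as a rotation vector (axis times angle).
In Python, from cell import manip, cams gives the robot as it stands.
- The arm moves only by the tool send_rows, never from a script. Its argument "rows" is a list of rows, each an object of numbers: "ax", "ay", "az": the turn, a rotation vector about the tool's x, y, z normalised to -1 to 1, where 1 is 4 degrees; "dx", "dy", "dz": the shift along the tool's x, y, z normalised to -1 to 1, where 1 is 25 mm; "jaw": the opening, from -1 (shut) to 1 (fully open). In form: [{"ax": .., "ay": .., "az": .., "dx": .., "dy": .., "dz": .., "jaw": ..}, ...]. A call has 1 to 10 rows; each row shifts and turns the commanded pose from where the row before left it, along the tool's axes as they then stand; what a row does not reach is not made up. A row lasts 1/8 s, in which the tool goes at most 62.5 mm and 10.7 degrees, less where a joint would pass 70% of its speed; a pose out of reach is approached as far as the arm can. A call with a number of a shift or a turn outside -1 to 1 is refused whole. A call with a gripper value outside its range is refused whole. The fingers move at their own pace and stop on an object; the grip force is fixed at half the most. Time passes only in rows, so rows that do not move let the fingers close. It gives the time, the measured TCP pose, the force, the opening and the grip force at its end, in the units of the state.
- manip.get_state(): the state, without advancing time (a new reading comes with each control period).
- cams.grab_frame(name): name is "scene" or "top"; returns a dict with "pixels" (420x560x3 uint8, blue, green, red), "range_z" (420x560 float32, m along the optical axis (not along the pixel's ray), 0 where there is no reading), "camera_matrix" (3x3 intrinsics, pixels), "pose" (4x4, takes a point from camera to world coordinates). Camera axes: x right, y up, looking along -z (the intrinsics and any distortion apply to the point x, -y, -z); pixel columns grow to the right and rows downward; lengths in m; the calibration is good to about 2 mm. A picture is of the moment at which its call begins.
- manip.finish_job(): hands the job in; it is judged then, once.
Trained networks look in a picture, given as the dict that the camera call returned (one of the last four; its "shot" number tells which), for a name from the list of things; names that differ only in an ending like _2 or _b are one class to them, and where a whole thing is asked for, a point or a joint stands for the part that bears it (a point fixed in the world has none). Each returns a list of dicts, best first, with "confidence" (0 to 1); they miss things now and then, are a little off and sometimes report something else, mostly with a low value. They report only what shows in the picture. A call takes as long as a camera call.
- cams.cut_out(picture, target): "region" (420x560 bool, what is visible of it) and "pixel" ([column, row] in pixels, amid what is visible of it).
The state is a dict: "time": time; "joint_pos": joint angles; "qd": joint speeds; "effort": joint torques, N m; "position": TCP position; "orientation": TCP orientation; "ft_force": force on the tool from outside, world axes, zero at the start; "torque": the same for the moment, N m; "finger_gap": finger opening in m; "grip_force": force on a finger pad.
Only numpy, scipy, OpenCV 4.12 (cv2) and the standard library are available. Lean on these libraries where they do the work, as an engineer would, in place of code of your own. Each camera call takes 0.05 s, during which the arm holds its last target. There are 200 camera calls.

## Task

Pick up the hand coffee grinder that lies on the board and lower it, without dropping it, into the sloping V of the wooden cradle, foot end down and against the stop plate, so that it settles true along the V. Let go of it, and only then swing the steel clamp bar fully over until its rubber pad rests on the grinder. Leave the glass, the low pot, the moka pot and the spice jar standing where they are.

Things in the scene. Friction and masses are not known exactly. Their poses are not given: they have to be found in the camera images.
- grinder: hand coffee grinder, loose, 0.2-0.3 kg, lying level on the board: round aluminium barrel, 44 mm diameter, with a black octagonal collar at each end (48 mm across flats; it does not roll). Origin on its axis, midway between the outer collar faces; x runs along the axis, foot to head. Foot collar x = -80 to -58 mm, bare barrel to +60, head collar to +80. Balanced within 5 mm of the origin
- grinder_head (a point): point on the grinder's axis at the outer face of the head collar (x = +80 mm in its frame). Only the head has a steel drive stub, 12 mm diameter, 12 mm long, beyond it. The lying grinder's axis is 24 mm above the board
- cradle: wooden base of the cradle, 140 x 96 x 12 mm, fixed; origin on its underside, below the V's origin; x points the way the V rises (away from the robot to within 26 degrees), z up. The board is a wooden cover over the hob, its top at z = +50 mm; a mug (95 mm tall) and a timer (60 mm tall) are fixed in its far left corner and at the middle of its near edge
- cradle_vee: the V, fixed, rising at 30 degrees. Origin on the axis of a seated barrel, 75 mm above the board; x up the slope along that axis, y level to the left, z square out of the V. Two pairs of aluminium faces at 45 degrees, at x = -31 to -13 and +17 to +35 mm, upper edges at y = +-22, z = -9 mm. Beyond x = +37 mm nothing is beside or under the barrel: room for fingers
- vee_stop (a point): centre of the face of the foot stop plate, on the seated axis, at x = -63 mm in the V's frame; plate 50 mm wide. With the foot fully home on it the grinder's origin is at x = +17 mm, y = z = 0 in the V's frame, and its bare barrel reaches beyond the V faces from x = +35 to +77 mm
- clamp (a joint): steel clamp bar hinged parallel to the V's x. 0 rad: lying across the barrel; on a seated barrel its rubber pad stops it at about 0.01-0.02. 1.57: standing square out of the V; starts at 1.6 to 2.1, leaning outward (+y). It stays where it is left (friction about 0.07 N m: about 1.2 N at the tip) and can be pushed over with closed fingers
- clamp_hinge (a point): point on the clamp's hinge line, in the V's frame x = -6, y = +34, z = +25 mm. The bar reaches 60 mm from it, is 12 mm wide (18 at its end, x = -15 to +3) and 7 mm thick. Its bracket stands at x = -19 to +7, y = +29 to +39 mm, up to z = +29 mm
- clamp_tip (a point): point on the outer face (upper when closed) of the clamp bar, 48 mm along it from the hinge line, mid-width; that face is 8 mm off the plane through the hinge line along the bar
- shot_glass: small clear glass, 46 mm diameter, 57 mm tall, loose, beside the foot half of the grinder; origin at the centre of its underside
- low_pot: low round lidded pot, 69 mm diameter, 41 mm tall, loose, beside the foot half of the grinder, across from the glass; origin at the centre of its underside
- moka_pot: metal coffee pot, 82 x 133 x 109 mm tall, loose, at the middle of the far edge of the board or in its near right corner; origin under its centre
- spice_jar: spice jar, 45 mm diameter, 100 mm tall, loose, in the other of the two places where the moka pot may be; origin at the centre of its underside. Right of the board a small oven with a wide cooker on it (x = 0.60 to 0.90, y below -0.22 m, up to z = 0.42 m) must be kept clear of

How it is judged:
By the outcome, as a careful person would: the job done as asked, in the order asked, and still so for the second after the job is handed in, with the robot touching nothing.
It also fails if it takes over 58 s, if anything falls off the work surface, if the arm or the gripper's body presses on something with over 40 N, if the wrist force passes 120 N, or if a joint passes its speed limit or range.

## Working session

There is one attempt and no reset: what is moved stays moved. The work goes in short steps, Python scripts to look and compute and a tool call to move; the robot and the scene stay as the last step left them, time stands still between calls to the robot, and variables do not carry over. Pictures are saved under pics/ and viewed, at most 10 in all, crops included, and the job is handed in when it is done.

Besides the shell and the picture viewer there is one more tool, called after "Call:" by a JSON object that holds its "name" and its "arguments", one argument or row to a line. send_rows: Moves the arm, as the interface text tells. Scaled input: -1 to 1 covers 25 mm each way for a shift and 4 degrees each way for a turn. Its arguments: {"type":"object","properties":{"rows":{"type":"array","items":{"type":"object","properties":{"ax":{"type":"number"},"ay":{"type":"number"},"az":{"type":"number"},"dx":{"type":"number"},"dy":{"type":"number"},"dz":{"type":"number"},"jaw":{"type":"number"}}}}},"required":["rows"]}

```bash
ls; mkdir -p pics; cat > h.py <<'E'
import numpy as np, cv2
from scipy.spatial.transform import Rotation as R
from cell import manip, cams
def pts(f, mask):
    m = mask & (f["range_z"]>0)
    v,u = np.nonzero(m); d=f["range_z"][m]; K=np.array(f["camera_matrix"])
    p=np.stack([(u-K[0,2])/K[0,0]*d, -(v-K[1,2])/K[1,1]*d, -d],1)
    P=np.array(f["pose"]); return p@P[:3,:3].T+P[:3,3]
def proj(f,w):
    P=np.array(f["pose"]);K=np.array(f["camera_matrix"]); c=(np.atleast_2d(w)-P[:3,3])@P[:3,:3]
    return np.stack([K[0,0]*c[:,0]/-c[:,2]+K[0,2], -K[1,1]*c[:,1]/-c[:,2]+K[1,2]],1)
E
python3 - <<'E'
from h import *
s=manip.get_state(); print({k:np.round(v,3) for k,v in s.items()})
for n in ("scene","top"):
    f=cams.grab_frame(n); cv2.imwrite(f"pics/{n}0.png",f["pixels"]); print(n,[k for k in f],np.round(f["pose"],3).tolist(),np.round(f["camera_matrix"],1).tolist())
    np.save(f"{n}0.npy",f,allow_pickle=True)
    for t in ["grinder","cradle","cradle_vee","clamp","shot_glass","low_pot","moka_pot","spice_jar","clamp_tip","grinder_head"]:
        try:
            r=cams.cut_out(f,t)
        except Exception as e: print(t,e); continue
        for q in r[:2]:
            p=pts(f,q["region"]); print(t,round(q["confidence"],2),np.round(q["pixel"]),q["region"].sum(),np.round(np.median(p,0),3) if len(p) else None, np.round(np.percentile(p,[2,98],axis=0),3).tolist() if len(p) else None)
E
```

```text
pics
{'time': np.float64(0.0), 'joint_pos': array([-1.368,  0.537, -0.004,  1.539,  0.003,  1.067, -0.071]), 'qd': array([-0.   ,  0.001, -0.001,  0.   , -0.001,  0.001, -0.   ]), 'effort': array([ 0.0000e+00, -5.7096e+01,  9.9100e-01, -2.5161e+01, -5.6000e-02,
        1.8000e-02,  0.0000e+00]), 'position': array([0.172, 0.626, 0.257]), 'orientation': array([-4.210e-01, -3.113e+00,  3.000e-03]), 'ft_force': array([-1.01 ,  0.762,  0.328]), 'torque': array([-0.003, -0.045,  0.004]), 'grip_force': np.float64(0.0), 'finger_gap': np.float64(0.088)}
scene ['pixels', 'range_z', 'camera_matrix', 'pose', 'shot'] [[0.69, 0.414, -0.594, 0.016], [-0.723, 0.416, -0.551, -0.447], [0.019, 0.81, 0.586, 0.667], [0.0, 0.0, 0.0, 1.0]] [[458.9, 0.0, 277.2], [0.0, 458.9, 212.3], [0.0, 0.0, 1.0]]
grinder 0.59 [328. 261.] 1530 [ 0.553 -0.077  0.092] [[0.486, -0.109, 0.06], [0.641, -0.034, 0.098]]
cradle_vee 0.81 [206. 212.] 1126 [0.475 0.189 0.1  ] [[0.423, 0.152, 0.063], [0.526, 0.245, 0.188]]
clamp 0.46 [182. 181.] 207 [0.459 0.23  0.171] [[0.445, 0.215, 0.14], [0.476, 0.247, 0.193]]
shot_glass 0.95 [35
[... 1319 characters left out ...]
]]
clamp 0.53 [208. 249.] 87 [0.461 0.235 0.175] [[0.447, 0.22, 0.144], [0.474, 0.248, 0.199]]
shot_glass 0.72 [355. 222.] 232 [ 0.535 -0.151  0.074] [[0.514, -0.168, 0.059], [0.555, -0.127, 0.111]]
low_pot 0.91 [308. 237.] 521 [ 0.49  -0.025  0.091] [[0.457, -0.055, 0.05], [0.522, 0.004, 0.097]]
moka_pot 0.58 [375. 265.] 913 [ 0.413 -0.194  0.14 ] [[0.377, -0.249, 0.05], [0.448, -0.141, 0.155]]
spice_jar 0.76 [246. 151.] 304 [0.703 0.138 0.149] [[0.686, 0.117, 0.071], [0.726, 0.161, 0.156]]
clamp_tip 0.61 [207. 251.] 100 [0.462 0.235 0.172] [[0.447, 0.219, 0.046], [0.476, 0.252, 0.199]]
grinder_head 0.87 [323. 208.] 983 [ 0.568 -0.063  0.093] [[0.494, -0.103, 0.064], [0.645, -0.024, 0.101]]
```

```bash
python3 - <<'E'
from h import *
a=np.load("scene0.npy",allow_pickle=True).item()["pixels"][130:400,100:460]
b=np.load("top0.npy",allow_pickle=True).item()["pixels"][120:320,150:420]
cv2.imwrite("pics/a.png",cv2.resize(a,None,fx=2.2,fy=2.2,interpolation=cv2.INTER_CUBIC))
cv2.imwrite("pics/b.png",cv2.resize(b,None,fx=2.9,fy=2.9,interpolation=cv2.INTER_CUBIC))
E
```

```text
(no output)
```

View pics/a.png

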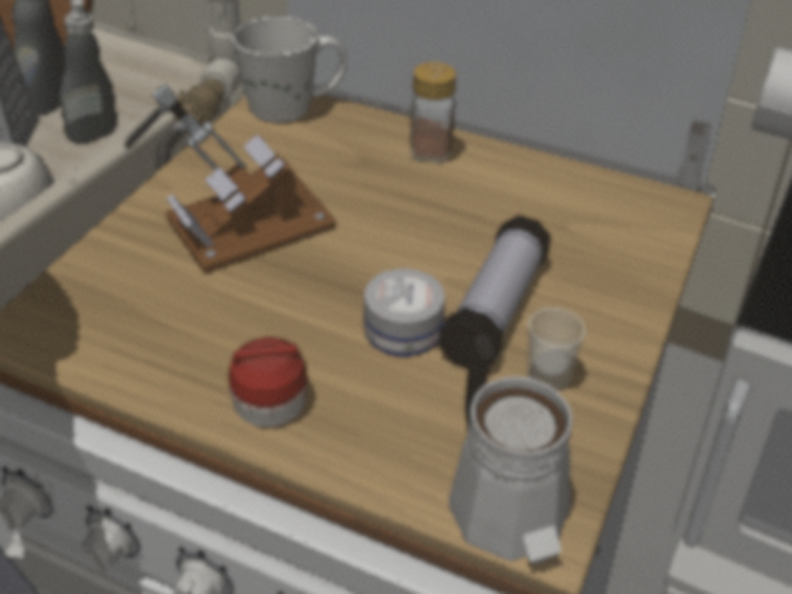

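View pics/b.png

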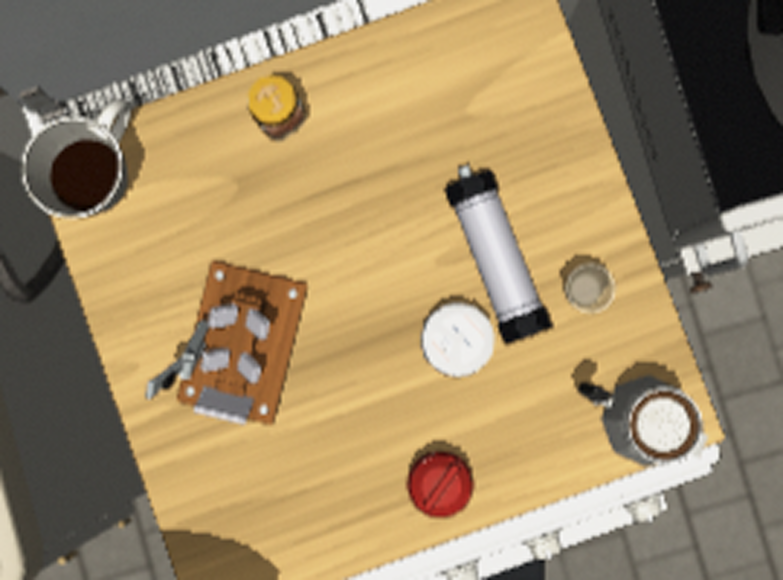

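The scene view (a.png) shows the grinder with its foot collar near the robot (470,335) and its head far (525,240). The low pot is left of the foot (404,310) and the glass right (555,345). In the top view (b.png) the drive stub is at (465,170), and the cradle's stop plate is on the near side (222,403). Its V rises away and slightly right, and the clamp leans out to the left (175,360). Next I'll fit the poses accurately.

```bash
cat > fit.py <<'E'
from h import *
from scipy.optimize import least_squares
def fit_grinder(ns=("scene","top"),tag="0"):
    out=[]
    for n in ns:
        f=cams.grab_frame(n); q=cams.cut_out(f,"grinder")
        p=pts(f,q[0]["region"]); p=p[(p[:,2]>.06)&(p[:,2]<.12)]
        c0=np.median(p,0); d=p[:,:2]-c0[:2]; u=np.linalg.svd(d,full_matrices=False)[2][0]; u=u*np.sign(u[0])
        def geo(x):
            e=np.array([np.cos(x[3]),np.sin(x[3]),0]); r=p-x[:3]; s=r@e
            return s,np.linalg.norm(r-np.outer(s,e),axis=1)
        x=np.array([*c0[:2],.074,np.arctan2(u[1],u[0])])
        for k in range(4):
            s,_=geo(x); m=np.abs(s)<.05
            def res(y):
                s,r=geo(y); return np.append((r-.022)[m],[(np.array([np.cos(x[3]),np.sin(x[3])])@(y[:2]-x[:2]))*10])
            x=least_squares(res,x,loss="soft_l1",f_scale=.002).x
            s,r=geo(x); g=s[(r<.028)&(r>.018)]
            sh=(np.percentile(g,1)+np.percentile(g,99))/2
            x[:2]+=sh*np.array([np.cos(x[3]),np.sin(x[3])])
        s,r=geo(x); print(n,np.round(x[:3],4),"yaw",round(np.degrees(x[3]),2),"res",round(np.std((r-.022)[m]),4),"ext",np.round(np.percentile(s[r<.028],[0,1,3,97,99,100]),4))
        out.append(x)
    return out
def fit_vee(ns=("scene","top")):
    out=[]
    th=np.radians(30)
    for n in ns:
        f=cams.grab_frame(n)
        q=cams.cut_out(f,"cradle"); m=q[0]["region"] if q and q[0]["confidence"]>.4 else np.zeros((420,560),bool)
        q=cams.cut_out(f,"cradle_vee"); m=m|q[0]["region"] if q else m
        m=cv2.dilate(m.astype(np.uint8),np.ones((9,9)))>0
        p=pts(f,m); p=p[(p[:,2]>.053)&(np.hypot(p[:,0]-.485,p[:,1]-.185)<.12)]
        def V(x,p):
            c,s=np.cos(x[2]),np.sin(x[2]); Rm=np.array([[c,-s,0],[s,c,0],[0,0,1]])@R.from_euler('y',-th).as_matrix()
            return (p-[x[0],x[1],x[3]])@Rm
        def resid(x):
            v=V(x,p); r=[]
            for sg in(1,-1):
                for lo,hi in((-31,-13),(17,35)):
                    k=(v[:,0]>lo/1e3+.003)&(v[:,0]<hi/1e3-.003)&(sg*v[:,1]>.009)&(sg*v[:,1]<.021)
                    dd=(sg*v[:,1]-v[:,2])/2**.5-.022   # distance beyond face, 0 on the face
                    k&=np.abs(dd)<.008; r.append((k,dd))
            k=(np.abs(v[:,1])<.022)&(np.abs(v[:,0]+.063)<.006)&(v[:,2]>-.025)&(v[:,2]<.02); r.append((k,v[:,0]+.063))
            return r
        # start from the base rectangle
        b=p[(p[:,2]>.057)&(p[:,2]<.067)]; rc=cv2.minAreaRect((b[:,:2]*1000).astype(np.float32))
        print(n,"rect",np.round(rc[0],1),np.round(rc[1],1),round(rc[2],1))
        out.append((p,V,resid,rc,f))
    return out
E
python3 - <<'E'
from fit import *
fit_grinder()
for p,V,resid,rc,f in fit_vee():
    ang=rc[2]; 
    yaw=-(90-ang) if ang>45 else ang
    if abs(yaw)>45: continue
    best=None
    def cost(x):
        r=resid(x); return sum(np.sum(.008-np.abs(d[k])) for k,d in r[:4])+sum(np.sum(.006-np.abs(d[k])) for k,d in r[4:])
    from scipy.optimize import differential_evolution
    c=np.array(rc[0])/1000
    bd=[(c[0]-.03,c[0]+.03),(c[1]-.03,c[1]+.03),(np.radians(-28),np.radians(5)),(.117,.133)]
    s=differential_evolution(lambda x:-cost(x),bd,seed=1,popsize=25,maxiter=150,tol=1e-8)
    r=resid(s.x); print("vee",np.round(s.x[:2],4),"yaw",round(np.degrees(s.x[2]),2),"z",round(s.x[3],4),"score",round(-s.fun,3),"n",[int(k.sum()) for k,d in r],"med",[round(float(np.median(d[k])),4) if k.any() else None for k,d in r])
    q=cams.cut_out(f,"clamp"); 
    if q:
        v=V(s.x,pts(f,q[0]["region"])); k=(np.abs(v[:,0]+.006)<.03)&(v[:,2]>.03)&(v[:,2]<.1); v=v[k]; print("clamp",np.round(np.percentile(v,[3,50,97],axis=0),3).tolist(), "theta~",np.round(np.median(np.arctan2(v[:,2]-.025,-(v[:,1]-.034))),2))
E
```

```text
scene [ 0.5655 -0.0676  0.0732] yaw 19.96 res 0.0008 ext [-0.0822 -0.0798 -0.0791  0.074   0.0789  0.0815]
top [ 0.5664 -0.0654  0.074 ] yaw 19.37 res 0.0024 ext [-0.0777 -0.0758 -0.0723  0.0732  0.077   0.0852]
scene rect [491.4 178. ] [ 99.3 141. ] 75.0
top rect [493.7 187.8] [128.7 157.9] 73.0
vee [0.4803 0.183 ] yaw -16.22 z 0.124 score 1.059 n [23, 22, 15, 17, 124] med [0.0001, -0.0003, -0.0018, -0.0012, -0.0004]
clamp [[-0.012, 0.032, 0.031], [-0.006, 0.04, 0.058], [-0.0, 0.05, 0.079]] theta~ 1.81
vee [0.4803 0.183 ] yaw -16.23 z 0.124 score 1.059 n [23, 22, 15, 17, 124] med [0.0001, -0.0003, -0.0018, -0.0012, -0.0004]
```

```bash
python3 - <<'E'
from fit import *
from scipy.optimize import differential_evolution
for n in ("scene","top"):
    p,V,resid,rc,f=fit_vee((n,))[0]
    def cost(x):
        r=resid(x); return sum(np.sum(.008-np.abs(d[k]))*(3 if n=="top" else 1) for k,d in r[:4])+sum(np.sum(.006-np.abs(d[k])) for k,d in r[4:])
    c=np.array(rc[0])/1000
    bd=[(c[0]-.03,c[0]+.03),(c[1]-.03,c[1]+.03),(np.radians(-28),np.radians(5)),(.120,.130)]
    s=differential_evolution(lambda x:-cost(x),bd,seed=1,popsize=25,maxiter=150,tol=1e-8)
    r=resid(s.x); print("vee",np.round(s.x[:2],4),"yaw",round(np.degrees(s.x[2]),2),"z",round(s.x[3],4),"n",[int(k.sum()) for k,d in r],"med",[round(float(np.median(d[k])),4) if k.any() else None for k,d in r])
    # yaw from base edges, visible via V frame of the base
    q=cams.cut_out(f,"clamp")
    v=V(s.x,pts(f,q[0]["region"])); k=(np.abs(v[:,0]+.006)<.03)&(v[:,2]>.03)&(v[:,2]<.1); v=v[k]; print("clamp",np.round(np.percentile(v,[3,50,97],axis=0),3).tolist(),"theta~",np.round(np.median(np.arctan2(v[:,2]-.025,-(v[:,1]-.034))),2))
    # overlay
    c_,s_=np.cos(s.x[2]),np.sin(s.x[2]); Rm=np.array([[c_,-s_,0],[s_,c_,0],[0,0,1]])@R.from_euler('y',-np.pi/6).as_matrix()
    im=cv2.resize(f["pixels"],None,fx=4,fy=4,interpolation=cv2.INTER_CUBIC); 
    W=lambda a:np.array(a)@Rm.T+[s.x[0],s.x[1],s.x[3]]
    for sg in(1,-1):
        for lo,hi in((-.031,-.013),(.017,.035)):
            P=W([[lo,sg*.022,-.009],[hi,sg*.022,-.009],[hi,sg*.009,-.022],[lo,sg*.009,-.022]]); cv2.polylines(im,[np.int32(proj(f,P)*4)],True,(0,0,255),1)
    cv2.polylines(im,[np.int32(proj(f,W([[-.063,-.025,.0],[-.063,.025,0],[.1,0,0]]))*4)],True,(0,255,0),1)
    B=np.array([[-.07,-.048,.062],[.07,-.048,.062],[.07,.048,.062],[-.07,.048,.062]])@np.array([[c_,-s_,0],[s_,c_,0],[0,0,1]]).T+[s.x[0],s.x[1],0]
    cv2.polylines(im,[np.int32(proj(f,B)*4)],True,(255,0,0),1)
    u=np.int32(proj(f,[[s.x[0],s.x[1],.1]])[0]*4); cv2.imwrite(f"pics/o_{n}.png",im[u[1]-220:u[1]+220,max(u[0]-200,0):u[0]+200])
a=cv2.imread("pics/o_scene.png");b=cv2.imread("pics/o_top.png");cv2.imwrite("pics/o.png",np.hstack([a,b]))
E
```

```text
scene rect [491.6 178.5] [ 98.5 139.9] 74.8
vee [0.4804 0.1777] yaw -15.49 z 0.12 n [55, 51, 24, 20, 105] med [0.0005, 0.0005, -0.0015, -0.0025, -0.0004]
clamp [[-0.011, 0.033, 0.032], [-0.005, 0.045, 0.063], [0.002, 0.057, 0.085]] theta~ 1.92
top rect [491.3 181.7] [101.8 142.3] 77.4
vee [0.4803 0.1842] yaw -14.57 z 0.1243 n [18, 23, 16, 19, 119] med [-0.0007, -0.0003, -0.0004, -0.0005, -0.0007]Traceback (most recent call last):
  File "<stdin>", line 13, in <module>
IndexError: list index out of range
```

```bash
cat > ov.py <<'E'
from h import *
VX=np.array([.4803,.182,.125]); YAW=np.radians(-15.0)
RV=R.from_euler('z',YAW).as_matrix()@R.from_euler('y',-np.pi/6).as_matrix()
def overlay(x,yaw,name,extra=None,off={"scene":(0,0),"top":(0,0)}):
    out=[]
    for n in ("scene","top"):
        f=cams.grab_frame(n); o=np.array([x[0]+off[n][0],x[1]+off[n][1],x[2]])
        Z=R.from_euler('z',yaw).as_matrix(); Rm=Z@R.from_euler('y',-np.pi/6).as_matrix()
        W=lambda a:np.array(a)@Rm.T+o
        k=6 if n=="scene" else 8
        im=cv2.resize(f["pixels"],None,fx=k,fy=k,interpolation=cv2.INTER_CUBIC)
        D=lambda P,c:cv2.polylines(im,[np.int32((proj(f,P)+.5)*k)],True,c,1)
        for sg in(1,-1):
            for lo,hi in((-.031,-.013),(.017,.035)):
                D(W([[lo,sg*.022,-.009],[hi,sg*.022,-.009],[hi,sg*.009,-.022],[lo,sg*.009,-.022]]),(0,0,255))
        D(W([[-.063,-.025,0],[-.063,.025,0],[.1,0,0]]),(0,255,0))
        D(np.array([[-.07,-.048,.062],[.07,-.048,.062],[.07,.048,.062],[-.07,.048,.062]])@Z.T+[o[0],o[1],0],(255,0,0))
        if extra is not None: D(extra,(255,0,255))
        u=np.int32(proj(f,[[x[0],x[1],.12]])[0]*k); y0=max(u[1]-290,0);x0=max(u[0]-195,0); out.append(im[y0:y0+590,x0:x0+395])
    cv2.imwrite(name,np.hstack(out))
E
python3 -c "
from ov import *
overlay(VX,YAW,'pics/o.png')"
```

```text
(no output)
```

View pics/o.png

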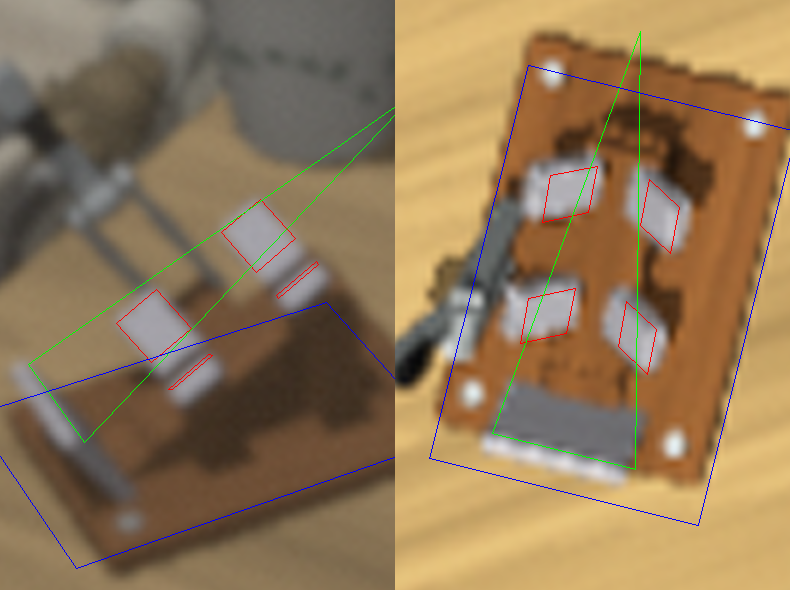

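The red outlines match the V faces to about 2 mm in both views. The base itself extends about 10 mm further up-slope. I'm taking the V at about (0.480, 0.183), yaw −15°, and the grinder at (0.566, −0.0665), yaw 19.7°. First step is to turn the tool.

Call:
{"name": "send_rows", "arguments": {
  "rows": [
    {"az":-0.975,"jaw":1},
    {"az":-0.975,"jaw":1},
    {"az":-0.975,"jaw":1},
    {"az":-0.975,"jaw":1},
    {"az":-0.975,"jaw":1},
    {"az":-0.975,"jaw":1},
    {"az":-0.975,"jaw":1},
    {"az":-0.975,"jaw":1},
    {"az":-0.975,"jaw":1}
  ]
}}

```text
invalid input at $.rows[0]: expected keys ax, ay, az, dx, dy, dz, jaw
```

Call:
{"name": "send_rows", "arguments": {
  "rows": [
    {"dx":-0.21,"dy":-0.98,"jaw":1},
    {"dx":-0.21,"dy":-0.98,"jaw":1},
    {"dx":-0.21,"dy":-0.98,"jaw":1},
    {"dx":-0.21,"dy":-0.98,"jaw":1},
    {"dx":-0.21,"dy":-0.98,"jaw":1},
    {"dx":-0.21,"dy":-0.98,"jaw":1},
    {"dx":-0.21,"dy":-0.98,"jaw":1},
    {"dx":-0.21,"dy":-0.98,"jaw":1},
    {"dx":-0.21,"dy":-0.98,"jaw":1},
    {"dx":-0.21,"dy":-0.98,"jaw":1}
  ]
}}

```text
invalid input at $.rows[0]: expected keys ax, ay, az, dx, dy, dz, jaw
```

Call:
{"name": "send_rows", "arguments": {
  "rows": [
    {"dx":-0.21,"dy":-0.98,"jaw":1},
    {"dx":-0.21,"dy":-0.98,"jaw":1},
    {"dx":-0.21,"dy":-0.98,"jaw":1},
    {"dx":-0.21,"dy":-0.98,"jaw":1},
    {"dx":-0.21,"dy":-0.98,"jaw":1},
    {"dx":-0.21,"dy":-0.98,"jaw":1},
    {"dx":-0.21,"dy":-0.98,"jaw":1},
    {"dx":-0.21,"dy":-0.98,"jaw":1},
    {"dx":-0.21,"dy":-0.98,"jaw":1},
    {"dx":-0.21,"dy":-0.98,"jaw":1}
  ]
}}

```text
invalid input at $.rows[0]: expected keys ax, ay, az, dx, dy, dz, jaw
```

Call:
{"name": "send_rows", "arguments": {
  "rows": [
    {"dx":-0.21,"dy":-0.98,"jaw":1},
    {"dx":-0.21,"dy":-0.98,"jaw":1},
    {"dx":-0.21,"dy":-0.98,"jaw":1},
    {"dx":-0.21,"dy":-0.98,"jaw":1},
    {"dx":-0.21,"dy":-0.98,"jaw":1},
    {"dx":-0.21,"dy":-0.98,"jaw":1},
    {"dx":-0.21,"dy":-0.98,"dz":0.4,"jaw":1},
    {"dx":-0.21,"dy":-0.98,"dz":0.8,"jaw":1},
    {"dx":-0.21,"dy":-0.98,"dz":0.8,"jaw":1},
    {"dz":0.5,"jaw":1}
  ]
}}

```text
invalid input at $.rows[0]: expected keys ax, ay, az, dx, dy, dz, jaw
```

Call:
{"name": "send_rows", "arguments": {
  "rows": [
    {"ax":0,"ay":0,"az":-0.975,"dx":0,"dy":0,"dz":0,"jaw":1},
    {"ax":0,"ay":0,"az":-0.975,"dx":0,"dy":0,"dz":0,"jaw":1},
    {"ax":0,"ay":0,"az":-0.975,"dx":0,"dy":0,"dz":0,"jaw":1},
    {"ax":0,"ay":0,"az":-0.975,"dx":0,"dy":0,"dz":0,"jaw":1},
    {"ax":0,"ay":0,"az":-0.975,"dx":0,"dy":0,"dz":0,"jaw":1},
    {"ax":0,"ay":0,"az":-0.975,"dx":0,"dy":0,"dz":0,"jaw":1},
    {"ax":0,"ay":0,"az":-0.975,"dx":0,"dy":0,"dz":0,"jaw":1},
    {"ax":0,"ay":0,"az":-0.975,"dx":0,"dy":0,"dz":0,"jaw":1},
    {"ax":0,"ay":0,"az":-0.975,"dx":0,"dy":0,"dz":0,"jaw":1},
    {"ax":0,"ay":0,"az":0,"dx":-0.21,"dy":-0.98,"dz":0,"jaw":1}
  ]
}}

```text
time: 3.45
position: [0.1843, 0.6062, 0.2576]
orientation: [0.543, -3.093, -0.002]
ft_force: [0.7, -0.2, 0.5]
finger_gap: 0.0878
grip_force: 0.0
```

Call:
{"name": "send_rows", "arguments": {
  "rows": [
    {"ax":0,"ay":0,"az":0,"dx":-0.21,"dy":-0.98,"dz":0,"jaw":1},
    {"ax":0,"ay":0,"az":0,"dx":-0.21,"dy":-0.98,"dz":0,"jaw":1},
    {"ax":0,"ay":0,"az":0,"dx":-0.21,"dy":-0.98,"dz":0,"jaw":1},
    {"ax":0,"ay":0,"az":0,"dx":-0.21,"dy":-0.98,"dz":0,"jaw":1},
    {"ax":0,"ay":0,"az":0,"dx":-0.21,"dy":-0.98,"dz":0,"jaw":1},
    {"ax":0,"ay":0,"az":0,"dx":-0.21,"dy":-0.98,"dz":0,"jaw":1},
    {"ax":0,"ay":0,"az":0,"dx":-0.21,"dy":-0.98,"dz":0,"jaw":1},
    {"ax":0,"ay":0,"az":0,"dx":-0.21,"dy":-0.98,"dz":0,"jaw":1},
    {"ax":0,"ay":0,"az":0,"dx":-0.21,"dy":-0.98,"dz":0,"jaw":1},
    {"ax":0,"ay":0,"az":0,"dx":-0.21,"dy":-0.98,"dz":0,"jaw":1}
  ]
}}

```text
time: 4.7
position: [0.3184, 0.3914, 0.2578]
orientation: [-0.537, 3.095, 0.0]
ft_force: [1.0, -1.3, 0.5]
finger_gap: 0.0885
grip_force: 0.0
```

Call:
{"name": "send_rows", "arguments": {
  "rows": [
    {"ax":0,"ay":0,"az":0,"dx":-0.21,"dy":-0.98,"dz":0,"jaw":1},
    {"ax":0,"ay":0,"az":0,"dx":-0.21,"dy":-0.98,"dz":0,"jaw":1},
    {"ax":0,"ay":0,"az":0,"dx":-0.21,"dy":-0.98,"dz":0,"jaw":1},
    {"ax":0,"ay":0,"az":0,"dx":-0.21,"dy":-0.98,"dz":0,"jaw":1},
    {"ax":0,"ay":0,"az":0,"dx":-0.21,"dy":-0.98,"dz":0,"jaw":1},
    {"ax":0,"ay":0,"az":0,"dx":-0.21,"dy":-0.98,"dz":0,"jaw":1},
    {"ax":0,"ay":0,"az":0,"dx":-0.21,"dy":-0.98,"dz":0,"jaw":1},
    {"ax":0,"ay":0,"az":0,"dx":-0.21,"dy":-0.98,"dz":0,"jaw":1},
    {"ax":0,"ay":0,"az":0,"dx":-0.21,"dy":-0.98,"dz":0,"jaw":1},
    {"ax":0,"ay":0,"az":0,"dx":-0.21,"dy":-0.98,"dz":0,"jaw":1}
  ]
}}

```text
time: 5.95
position: [0.4503, 0.1784, 0.2579]
orientation: [-0.537, 3.095, 0.0]
ft_force: [0.3, 1.2, 0.2]
finger_gap: 0.0881
grip_force: 0.0
```

Call:
{"name": "send_rows", "arguments": {
  "rows": [
    {"ax":0,"ay":0,"az":0,"dx":-0.21,"dy":-0.98,"dz":0,"jaw":1},
    {"ax":0,"ay":0,"az":0,"dx":-0.21,"dy":-0.98,"dz":0,"jaw":1},
    {"ax":0,"ay":0,"az":0,"dx":-0.21,"dy":-0.98,"dz":0,"jaw":1},
    {"ax":0,"ay":0,"az":0,"dx":-0.21,"dy":-0.98,"dz":0,"jaw":1},
    {"ax":0,"ay":0,"az":0,"dx":-0.21,"dy":-0.98,"dz":0,"jaw":1},
    {"ax":0,"ay":0,"az":0,"dx":-0.21,"dy":-0.98,"dz":0,"jaw":1},
    {"ax":0,"ay":0,"az":0,"dx":-0.21,"dy":-0.98,"dz":0.5,"jaw":1},
    {"ax":0,"ay":0,"az":0,"dx":-0.21,"dy":-0.98,"dz":0.8,"jaw":1},
    {"ax":0,"ay":0,"az":0,"dx":-0.21,"dy":-0.98,"dz":0.8,"jaw":1},
    {"ax":0,"ay":0,"az":0,"dx":-0.21,"dy":-0.98,"dz":0.5,"jaw":1}
  ]
}}

```text
time: 7.2
position: [0.5817, -0.0345, 0.1918]
orientation: [0.537, -3.094, -0.0]
ft_force: [0.8, -0.6, -0.5]
finger_gap: 0.0879
grip_force: 0.0
```

Call:
{"name": "send_rows", "arguments": {
  "rows": [
    {"ax":0,"ay":0,"az":0,"dx":-0.1,"dy":-0.4,"dz":0,"jaw":1},
    {"ax":0,"ay":0,"az":0,"dx":0,"dy":0,"dz":0,"jaw":1},
    {"ax":0,"ay":0,"az":0,"dx":0,"dy":0,"dz":0,"jaw":1}
  ]
}}

```text
time: 7.58
position: [0.5876, -0.0409, 0.1934]
orientation: [-0.539, 3.094, 0.001]
ft_force: [1.7, -0.2, -0.2]
finger_gap: 0.088
grip_force: 0.0
```

Call:
{"name": "send_rows", "arguments": {
  "rows": [
    {"ax":0,"ay":0,"az":0,"dx":-0.1,"dy":-0.34,"dz":0.4,"jaw":1},
    {"ax":0,"ay":0,"az":0,"dx":-0.1,"dy":-0.33,"dz":0.8,"jaw":1},
    {"ax":0,"ay":0,"az":0,"dx":0,"dy":0,"dz":0.8,"jaw":1},
    {"ax":0,"ay":0,"az":0,"dx":0,"dy":0,"dz":0.8,"jaw":1},
    {"ax":0,"ay":0,"az":0,"dx":0,"dy":0,"dz":0.8,"jaw":1},
    {"ax":0,"ay":0,"az":0,"dx":0,"dy":0,"dz":0.6,"jaw":1},
    {"ax":0,"ay":0,"az":0,"dx":0,"dy":0,"dz":0.4,"jaw":1},
    {"ax":0,"ay":0,"az":0,"dx":0,"dy":0,"dz":0.15,"jaw":1},
    {"ax":0,"ay":0,"az":0,"dx":0,"dy":0,"dz":0,"jaw":1},
    {"ax":0,"ay":0,"az":0,"dx":0,"dy":0,"dz":0,"jaw":1}
  ]
}}

```text
time: 8.82
position: [0.5984, -0.0562, 0.0746]
orientation: [-0.537, 3.094, -0.0]
ft_force: [0.3, -0.7, 0.1]
finger_gap: 0.088
grip_force: 0.0
```

Call:
{"name": "send_rows", "arguments": {
  "rows": [
    {"ax":0,"ay":0,"az":0,"dx":0,"dy":0,"dz":0,"jaw":-1},
    {"ax":0,"ay":0,"az":0,"dx":0,"dy":0,"dz":0,"jaw":-1},
    {"ax":0,"ay":0,"az":0,"dx":0,"dy":0,"dz":0,"jaw":-1},
    {"ax":0,"ay":0,"az":0,"dx":0,"dy":0,"dz":0,"jaw":-1},
    {"ax":0,"ay":0,"az":0,"dx":0,"dy":0,"dz":0,"jaw":-1},
    {"ax":0,"ay":0,"az":0,"dx":0,"dy":0,"dz":0,"jaw":-1}
  ]
}}

```text
time: 9.57
position: [0.5979, -0.056, 0.074]
orientation: [0.538, -3.095, -0.0]
ft_force: [-0.5, 0.9, 0.9]
finger_gap: 0.0423
grip_force: 29.8
```

Call:
{"name": "send_rows", "arguments": {
  "rows": [
    {"ax":0,"ay":0,"az":0,"dx":0,"dy":0,"dz":-0.15,"jaw":-1},
    {"ax":0,"ay":0,"az":0,"dx":0,"dy":0,"dz":-0.4,"jaw":-1},
    {"ax":0,"ay":0,"az":0,"dx":0,"dy":0,"dz":-0.7,"jaw":-1},
    {"ax":0,"ay":0,"az":0,"dx":0,"dy":0,"dz":-0.9,"jaw":-1},
    {"ax":0,"ay":0,"az":0,"dx":0,"dy":0,"dz":-1,"jaw":-1},
    {"ax":0,"ay":0,"az":0,"dx":0,"dy":0,"dz":-1,"jaw":-1},
    {"ax":0,"ay":0,"az":0,"dx":0,"dy":0,"dz":-1,"jaw":-1},
    {"ax":0,"ay":0,"az":0,"dx":0,"dy":0,"dz":-1,"jaw":-1},
    {"ax":0,"ay":0,"az":0,"dx":0,"dy":0,"dz":-0.5,"jaw":-1},
    {"ax":0,"ay":0,"az":0,"dx":0,"dy":0,"dz":0,"jaw":-1}
  ]
}}

```text
time: 10.82
position: [0.5984, -0.0562, 0.2413]
orientation: [-0.537, 3.093, -0.001]
ft_force: [1.2, 0.0, -3.0]
finger_gap: 0.0426
grip_force: 30.0
```

```bash
cat > tgt.py <<'E'
from ov import *
import sys
# V-frame target for TCP -> tool-axis move; usage tgt.py x y z (mm)
VX=np.array([.4803,.183,.125])
RT=RV@np.diag([-1,1,-1])   # tool x down the slope, y left, z into the V
if __name__=="__main__":
    s=manip.get_state(); p=np.array(s["position"]); Q=R.from_rotvec(s["orientation"])
    t=VX+RV@(np.array([float(a) for a in sys.argv[1:4]])/1e3)
    print("t",round(float(s["time"]),2),"V pos mm",np.round((p-VX)@RV*1e3,1),"F in V",np.round(np.array(s["ft_force"])@RV,1),"gap",round(float(s["finger_gap"]),4),"q",np.round(s["joint_pos"],2))
    rv=(Q.inv()*R.from_matrix(RT)).as_rotvec(degrees=True)
    print("target world",np.round(t,4),"shift units now-axes",np.round(Q.inv().apply(t-p)/.025,2),"target-axes",np.round((t-p)@RT/.025,2),"turn rotvec units",np.round(rv/4,2), "as yaw(world) then tilt", np.round((R.from_matrix(RT)*Q.inv()).as_euler('ZYX',degrees=True),1))
E
python3 tgt.py 56 0 100; python3 - <<'E'
from h import *
for n in("scene","top"):
    f=cams.grab_frame(n)
    q=cams.cut_out(f,"grinder")
    if not q: print(n,"none");continue
    p=pts(f,q[0]["region"]); p=p[p[:,2]>.12]; c=np.median(p,0); u=np.linalg.svd(p-p.mean(0),full_matrices=False)[2][0]; s=(p-c)@u
    print(n,q[0]["confidence"],np.round(c,3),np.round(u,3),np.round(np.percentile(s,[1,99]),3))
E
```

```text
t 10.82 V pos mm [ 210.6 -200.5   12.8] F in V [-0.5  0.3 -3.2] gap 0.0426 q [-0.1   0.47  0.16  1.7  -0.09  0.98  2.01]
target world [0.4788 0.1834 0.2396] shift units now-axes [ 1.27 10.64  0.06] target-axes [ 6.18  8.02 -3.49] turn rotvec units [ 2.27 -7.24  8.47] as yaw(world) then tilt [-37.4 -28.   11. ]
scene 0.89 [ 0.527 -0.084  0.256] [-0.934 -0.33  -0.139] [-0.106  0.041]
top none
```

Call:
{"name": "send_rows", "arguments": {
  "rows": [
    {"ax":0.12,"ay":-0.4,"az":0.47,"dx":0,"dy":0,"dz":-0.2,"jaw":-1},
    {"ax":0.25,"ay":-0.8,"az":0.94,"dx":0,"dy":0,"dz":-0.4,"jaw":-1},
    {"ax":0.25,"ay":-0.8,"az":0.94,"dx":0,"dy":0,"dz":-0.4,"jaw":-1},
    {"ax":0.25,"ay":-0.8,"az":0.94,"dx":0,"dy":0,"dz":-0.4,"jaw":-1},
    {"ax":0.25,"ay":-0.8,"az":0.94,"dx":0,"dy":0,"dz":-0.4,"jaw":-1},
    {"ax":0.25,"ay":-0.8,"az":0.94,"dx":0,"dy":0,"dz":-0.4,"jaw":-1},
    {"ax":0.25,"ay":-0.8,"az":0.94,"dx":0,"dy":0,"dz":-0.2,"jaw":-1},
    {"ax":0.25,"ay":-0.8,"az":0.94,"dx":0,"dy":0,"dz":0,"jaw":-1},
    {"ax":0.25,"ay":-0.8,"az":0.94,"dx":0,"dy":0,"dz":0,"jaw":-1},
    {"ax":0.13,"ay":-0.4,"az":0.47,"dx":0,"dy":0,"dz":0,"jaw":-1}
  ]
}}

```text
time: 12.28
position: [0.5881, -0.0553, 0.2989]
orientation: [0.345, 2.603, -0.09]
ft_force: [-0.3, -1.1, -2.9]
finger_gap: 0.0426
grip_force: 30.0
```

```bash
python3 tgt.py 56 0 100; cat > gp.py <<'E'
from tgt import *
from scipy.optimize import least_squares
# grinder axis in V frame, each view
def run():
    for n in("scene","top"):
        f=cams.grab_frame(n); q=cams.cut_out(f,"grinder")
        if not q: print(n,"none");continue
        p=(pts(f,cv2.erode(q[0]["region"].astype(np.uint8),np.ones((3,3)))>0)-VX)@RV
        s=manip.get_state(); t=(np.array(s["position"])-VX)@RV; Rt=R.from_rotvec(s["orientation"])
        d=p-t; l=np.linalg.norm(d,axis=1); p=p[l<.14]
        def geo(x):
            e=np.array([1,x[2],x[3]]);e/=np.linalg.norm(e); r=p-[t[0],x[0],x[1]]; a=r@e
            return a,np.linalg.norm(r-np.outer(a,e),axis=1)
        best=None
        e0=RV.T@(-Rt.as_matrix()[:,0]); x=np.array([t[1],t[2],e0[1]/e0[0],e0[2]/e0[0]])
        for k in range(4):
            a,r=geo(x); m=(np.abs(r-.022)<(.02,.012,.008,.005)[k])&(a>-.09)&(a<.02)
            x=least_squares(lambda y:(geo(y)[1]-.022)[m],x,loss="soft_l1",f_scale=.002).x
        a,r=geo(x); g=a[(r<.030)&(r>.015)]
        print(n,round(q[0]["confidence"],2),"axis at TCP x: y,z mm",np.round(x[:2]*1e3,1),"TCP",np.round(t*1e3,1),"slope deg y,z",np.round(np.degrees(np.arctan(x[2:])),1),"n",m.sum(),"ends",np.round(np.percentile(g,[1,3,97,99])*1e3,1))
if __name__=="__main__": run()
E
python3 gp.py
```

```text
t 12.28 V pos mm [ 230.5 -202.3   67.7] F in V [-1.4 -1.1 -2.5] gap 0.0426 q [-0.43  0.18  0.41  2.08  0.2   0.4   1.09]
target world [0.4788 0.1834 0.2396] shift units now-axes [ 7.    8.08 -1.26] target-axes [ 6.98  8.09 -1.29] turn rotvec units [ 0.01 -0.07 -0.02] as yaw(world) then tilt [ 0.1 -0.2 -0.1]
scene 0.97 axis at TCP x: y,z mm [-202.5   66.7] TCP [ 230.3 -202.    67.6] slope deg y,z [-0.2  0.7] n 980 ends [-112.5 -110.9  -20.9  -15.8]
top 0.69 axis at TCP x: y,z mm [-199.8   63.2] TCP [ 231.4 -202.1   67.6] slope deg y,z [-1.6 14.5] n 44 ends [13.2 15.9 50.5 51.4]
```

```bash
cat > kin.py <<'E'
from tgt import *
from scipy.optimize import least_squares
obs=[([-1.368,.537,-.004,1.539,.003,1.067,-.071],[.172,.626,.257]),([-.1,.47,.16,1.7,-.09,.98,2.01],[.5984,-.0562,.2413]),([-.43,.18,.41,2.08,.2,.4,1.09],[.5875,-.0553,.299])]
def fk(q,L,s):
    h,a,b,c,e=L
    r=R.from_euler('z',s[0]*q[0])*R.from_euler('y',q[1]); p=np.array([0,0,h])
    r=r*R.from_euler('z',s[1]*q[2]); p=p+r.apply([e,0,a])
    r=r*R.from_euler('y',q[3])*R.from_euler('z',s[2]*q[4]); p=p+r.apply([0,0,b])
    r=r*R.from_euler('y',q[5]); p=p+r.apply([0,0,c]); return p,r*R.from_euler('z',s[3]*q[6])
best=None
for s1 in(1,-1):
  for s2 in(1,-1):
    s=(-1,s1,s2,-1)
    o=least_squares(lambda L:np.concatenate([fk(q,L,s)[0]-p for q,p in obs]+[(L-[.3,.42,.4,.25,0])*.003]),[.3,.42,.4,.25,0])
    print(s,np.round(o.x,3),np.round(np.sqrt(2*o.cost/9),4))
    if best is None or o.cost<best[0]: best=(o.cost,o.x,s)
L=best[1]
def q4need(t,tz):
    w=np.array(t)-L[3]*np.array(tz); d=np.linalg.norm(w-[0,0,L[0]]); a=np.hypot(L[1],L[4]); return np.pi-np.arccos((a*a+L[2]**2-d*d)/(2*a*L[2])), w
for v in((56,0,100),(56,0,40),(50,0,0),(50,0,60),(-6,60,60)): print(v,np.round(q4need(VX+RV@(np.array(v)/1e3),RT[:,2]),2))
print("now",q4need(obs[2][1],RT[:,2]))
E
python3 kin.py
```

```text
(-1, 1, 1, -1) [-0.827  0.891 -0.066 -0.383  0.326] 0.1422
(-1, 1, -1, -1) [-1.52   3.498  0.199  1.894 -1.382] 0.1142
(-1, -1, 1, -1) [ 0.615 -0.16   0.437 -0.187  0.373] 0.0233
(-1, -1, -1, -1) [0.498 0.278 0.481 0.196 0.086] 0.0232Traceback (most recent call last):
  File "kin.py", line 20, in <module>
    for v in((56,0,100),(56,0,40),(50,0,0),(50,0,60),(-6,60,60)): print(v,np.round(q4need(VX+RV@(np.array(v)/1e3),RT[:,2]),2))
                                                                          ~~~~~~~~^^^^^^^^^^^^^^^^^^^^^^^^^^^^^^^^^^^^^^^^^^^
    return _wrapfunc(a, 'round', decimals=decimals, out=out)
    return _wrapit(obj, method, *args, **kwds)
    conv = _array_converter(obj)
ValueError: setting an array element with a sequence. The requested array has an inhomogeneous shape after 1 dimensions. The detected shape was (2,) + inhomogeneous part.
```

Call:
{"name": "send_rows", "arguments": {
  "rows": [
    {"ax":0,"ay":0,"az":0,"dx":0.4,"dy":0.5,"dz":-0.2,"jaw":-1},
    {"ax":0,"ay":0,"az":0,"dx":0.85,"dy":1,"dz":-0.3,"jaw":-1},
    {"ax":0,"ay":0,"az":0,"dx":0.85,"dy":1,"dz":-0.3,"jaw":-1},
    {"ax":0,"ay":0,"az":0,"dx":0.85,"dy":1,"dz":-0.3,"jaw":-1},
    {"ax":0,"ay":0,"az":0,"dx":0.85,"dy":1,"dz":-0.2,"jaw":-1},
    {"ax":0,"ay":0,"az":0,"dx":0.85,"dy":1,"dz":0,"jaw":-1},
    {"ax":0,"ay":0,"az":0,"dx":0.85,"dy":1,"dz":0,"jaw":-1},
    {"ax":0,"ay":0,"az":0,"dx":0.85,"dy":1,"dz":0,"jaw":-1},
    {"ax":0,"ay":0,"az":0,"dx":0.48,"dy":0.6,"dz":0,"jaw":-1},
    {"ax":0,"ay":0,"az":0,"dx":0,"dy":0,"dz":0,"jaw":-1}
  ]
}}

```text
time: 13.72
position: [0.4825, 0.1838, 0.2427]
orientation: [0.338, 2.605, -0.09]
ft_force: [-0.8, -0.7, -2.7]
finger_gap: 0.0425
grip_force: 30.0
```

```bash
python3 tgt.py 56 0 40; python3 gp.py
```

```text
t 13.72 V pos mm [ 60.5   1.4 101. ] F in V [-1.9 -0.9 -2. ] gap 0.0425 q [-1.04  0.21  0.39  2.23  0.72  0.52  0.04]
target world [0.5078 0.1756 0.1876] shift units now-axes [ 0.16 -0.06  2.44] target-axes [ 0.18 -0.05  2.44] turn rotvec units [ 0.02 -0.08  0.05] as yaw(world) then tilt [-0.2 -0.3 -0.1]
scene 0.67 axis at TCP x: y,z mm [  1.4 100.1] TCP [ 61.6  -0.5 100.8] slope deg y,z [0.3 0.8] n 651 ends [-111.2 -109.5   33.8   42.7]
top 0.9 axis at TCP x: y,z mm [-143.1 -247.1] TCP [ 61.8  -0.9 100.8] slope deg y,z [80.1 86. ] n 0 ends [366.5 367.3 404.1 405.4]
```

Call:
{"name": "send_rows", "arguments": {
  "rows": [
    {"ax":0,"ay":0,"az":0,"dx":0.15,"dy":0,"dz":0.4,"jaw":-1},
    {"ax":0,"ay":0,"az":0,"dx":0,"dy":0,"dz":0.8,"jaw":-1},
    {"ax":0,"ay":0,"az":0,"dx":0,"dy":0,"dz":0.8,"jaw":-1},
    {"ax":0,"ay":0,"az":0,"dx":0,"dy":0,"dz":0.6,"jaw":-1},
    {"ax":0,"ay":0,"az":0,"dx":0,"dy":0,"dz":0.2,"jaw":-1},
    {"ax":0,"ay":0,"az":0,"dx":0,"dy":0,"dz":0,"jaw":-1}
  ]
}}

```text
time: 14.68
position: [0.5129, 0.1741, 0.1799]
orientation: [0.342, 2.604, -0.092]
ft_force: [-0.0, -0.2, -2.1]
finger_gap: 0.0425
grip_force: 30.0
```

```bash
python3 tgt.py 56 0 10; python3 gp.py; python3 - <<'E'
from tgt import *
s=manip.get_state(); t=(np.array(s["position"])-VX)@RV
g=lambda a:VX+RV@(np.array(a)/1e3)
x,y,z=t*1e3; x-=33
overlay(VX,YAW,"pics/o2.png",extra=np.array([g(a) for a in([x-80,y-24,z],[x-80,y+24,z],[x-40,y+22,z],[x-40,y-22,z])]))
E
```

```text
t 14.68 V pos mm [56.7 -0.2 30.6] F in V [-1.  -0.2 -1.8] gap 0.0425 q [-1.01  0.38  0.44  2.23  0.81  0.32 -0.05]
target world [0.5223 0.1717 0.1617] shift units now-axes [0.02 0.01 0.83] target-axes [0.03 0.01 0.83] turn rotvec units [-0.01 -0.07  0.01] as yaw(world) then tilt [-0.  -0.3 -0. ]
scene 0.8 axis at TCP x: y,z mm [-0.7 30. ] TCP [56.9  0.3 31.1] slope deg y,z [-0.1  1. ] n 525 ends [-109.2 -107.6  -38.    43.1]
top 0.84 axis at TCP x: y,z mm [ 3.4 33.5] TCP [57.   0.4 31.3] slope deg y,z [-4.8 -7.5] n 67 ends [ 6.2  7.2 46.4 48. ]
```

View pics/o2.png

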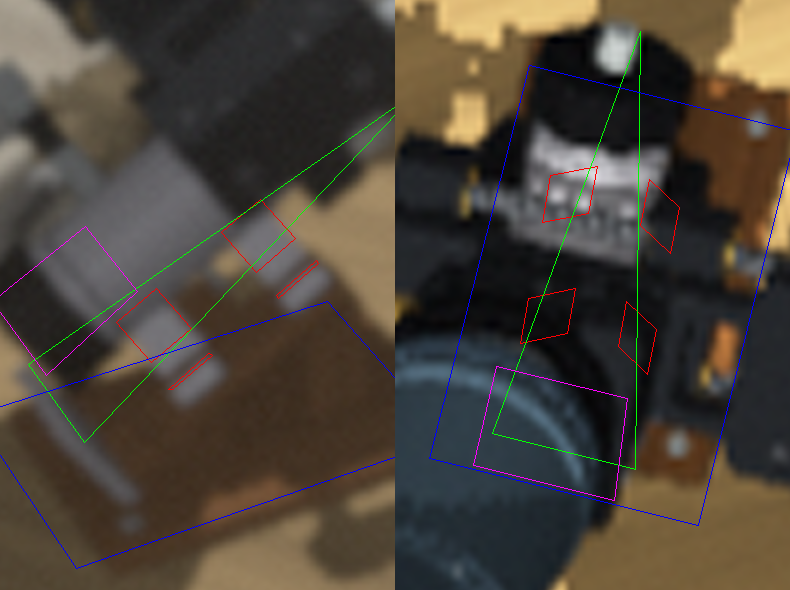

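The view shows the foot collar above the stop at about (60,310) on the left, as predicted, with the barrel square over the V. Lowering now.

Call:
{"name": "send_rows", "arguments": {
  "rows": [
    {"ax":0,"ay":0,"az":0,"dx":0,"dy":0,"dz":0.4,"jaw":-1},
    {"ax":0,"ay":0,"az":0,"dx":0,"dy":0,"dz":0.4,"jaw":-1},
    {"ax":0,"ay":0,"az":0,"dx":0,"dy":0,"dz":0.15,"jaw":-1},
    {"ax":0,"ay":0,"az":0,"dx":0,"dy":0,"dz":0.08,"jaw":-1},
    {"ax":0,"ay":0,"az":0,"dx":0,"dy":0,"dz":0,"jaw":-1}
  ]
}}

```text
time: 15.6
position: [0.5253, 0.171, 0.1577]
orientation: [0.341, 2.604, -0.091]
ft_force: [-0.4, -0.8, -3.1]
finger_gap: 0.0426
grip_force: 30.0
```

```bash
python3 tgt.py 50 0 0
```

```text
t 15.6 V pos mm [56.6  0.1  5. ] F in V [-1.7 -0.8 -2.6] gap 0.0426 q [-1.    0.45  0.47  2.22  0.85  0.26 -0.1 ]
target world [0.5221 0.1718 0.15  ] shift units now-axes [ 0.26 -0.    0.2 ] target-axes [ 0.27 -0.    0.2 ] turn rotvec units [-0.   -0.07  0.02] as yaw(world) then tilt [-0.1 -0.3 -0. ]
```

Call:
{"name": "send_rows", "arguments": {
  "rows": [
    {"ax":0,"ay":0,"az":0,"dx":0,"dy":0,"dz":0.06,"jaw":-1},
    {"ax":0,"ay":0,"az":0,"dx":0,"dy":0,"dz":0.06,"jaw":-1},
    {"ax":0,"ay":0,"az":0,"dx":0,"dy":0,"dz":0.05,"jaw":-1},
    {"ax":0,"ay":0,"az":0,"dx":0,"dy":0,"dz":0,"jaw":-1}
  ]
}}

```text
time: 16.1
position: [0.5273, 0.1706, 0.1541]
orientation: [0.341, 2.604, -0.091]
ft_force: [-0.7, 0.4, -2.4]
finger_gap: 0.0425
grip_force: 30.0
```

```bash
python3 tgt.py 50 0 0
```

```text
t 16.1 V pos mm [56.6  0.2  0.9] F in V [-1.9  0.2 -1.7] gap 0.0425 q [-1.    0.46  0.47  2.21  0.86  0.25 -0.11]
target world [0.5221 0.1718 0.15  ] shift units now-axes [ 0.27 -0.01  0.04] target-axes [ 0.27 -0.01  0.03] turn rotvec units [ 0.   -0.07  0.02] as yaw(world) then tilt [-0.1 -0.3 -0.1]
```

Call:
{"name": "send_rows", "arguments": {
  "rows": [
    {"ax":0,"ay":0,"az":0,"dx":0,"dy":0,"dz":0.05,"jaw":-1},
    {"ax":0,"ay":0,"az":0,"dx":0,"dy":0,"dz":0.05,"jaw":-1},
    {"ax":0,"ay":0,"az":0,"dx":0,"dy":0,"dz":0,"jaw":-1}
  ]
}}

```text
time: 16.48
position: [0.5288, 0.1702, 0.1524]
orientation: [0.342, 2.603, -0.091]
ft_force: [-3.7, 0.4, 7.1]
finger_gap: 0.0424
grip_force: 29.6
```

```bash
python3 tgt.py 50 0 0
```

```text
t 16.48 V pos mm [57.1  0.2 -1.4] F in V [ 0.3 -0.5  8. ] gap 0.0424 q [-0.99  0.47  0.47  2.21  0.87  0.24 -0.11]
target world [0.5221 0.1718 0.15  ] shift units now-axes [ 0.29 -0.01 -0.05] target-axes [ 0.29 -0.01 -0.06] turn rotvec units [ 0.01 -0.06  0.01] as yaw(world) then tilt [-0.  -0.2 -0.1]
```

Call:
{"name": "send_rows", "arguments": {
  "rows": [
    {"ax":0,"ay":0,"az":0,"dx":0.08,"dy":0,"dz":-0.02,"jaw":-1},
    {"ax":0,"ay":0,"az":0,"dx":0.08,"dy":0,"dz":0,"jaw":-1},
    {"ax":0,"ay":0,"az":0,"dx":0.06,"dy":0,"dz":0,"jaw":-1},
    {"ax":0,"ay":0,"az":0,"dx":0,"dy":0,"dz":0,"jaw":-1}
  ]
}}

```text
time: 16.98
position: [0.5262, 0.1709, 0.1516]
orientation: [0.344, 2.599, -0.091]
ft_force: [2.2, -2.8, 10.0]
finger_gap: 0.0424
grip_force: 29.5
```

```bash
python3 tgt.py 50 0 0
```

```text
t 16.98 V pos mm [54.5  0.2 -0.7] F in V [ 7.5 -2.2  7.2] gap 0.0424 q [-1.01  0.47  0.48  2.22  0.88  0.23 -0.14]
target world [0.5221 0.1718 0.15  ] shift units now-axes [ 0.18 -0.01 -0.03] target-axes [ 0.18 -0.01 -0.03] turn rotvec units [ 0.   -0.01 -0.03] as yaw(world) then tilt [ 0.1 -0.  -0.1]
```

Call:
{"name": "send_rows", "arguments": {
  "rows": [
    {"ax":0,"ay":0,"az":0,"dx":0,"dy":0,"dz":-0.05,"jaw":-1},
    {"ax":0,"ay":0,"az":0,"dx":0.05,"dy":0,"dz":0,"jaw":-1},
    {"ax":0,"ay":0,"az":0,"dx":0.03,"dy":0,"dz":0,"jaw":-1},
    {"ax":0,"ay":0,"az":0,"dx":0,"dy":0,"dz":0,"jaw":-1}
  ]
}}

```text
time: 17.48
position: [0.5219, 0.1721, 0.15]
orientation: [0.342, 2.603, -0.091]
ft_force: [4.6, -1.5, 0.7]
finger_gap: 0.0427
grip_force: 29.9
```

```bash
python3 tgt.py 50 0 0; python3 gp.py
```

```text
t 17.48 V pos mm [49.8  0.2  0.1] F in V [ 4.5 -0.3 -1.9] gap 0.0427 q [-1.02  0.47  0.48  2.23  0.89  0.23 -0.15]
target world [0.5221 0.1718 0.15  ] shift units now-axes [-0.01 -0.01  0.01] target-axes [-0.01 -0.01  0.01] turn rotvec units [ 0.   -0.06  0.01] as yaw(world) then tilt [-0.  -0.2 -0. ]
scene 0.96 axis at TCP x: y,z mm [-0.5 -0.6] TCP [49.8  0.2  0.2] slope deg y,z [-0.3  0.4] n 456 ends [-107.3 -106.3  -41.1  -39.5]
top 0.57 axis at TCP x: y,z mm [ 3.7 -5.3] TCP [49.8  0.2  0.2] slope deg y,z [-8.6 18. ] n 52 ends [13.8 16.3 51.6 53.4]
```

Call:
{"name": "send_rows", "arguments": {
  "rows": [
    {"ax":0,"ay":0,"az":0,"dx":0.05,"dy":0,"dz":0,"jaw":-1},
    {"ax":0,"ay":0,"az":0,"dx":0.03,"dy":0,"dz":0,"jaw":-1},
    {"ax":0,"ay":0,"az":0,"dx":0,"dy":0,"dz":0,"jaw":-1}
  ]
}}

```text
time: 18.05
position: [0.5218, 0.1721, 0.1501]
orientation: [0.343, 2.6, -0.091]
ft_force: [9.4, -2.5, 3.6]
finger_gap: 0.0424
grip_force: 30.0
```

```bash
python3 tgt.py 50 0 0
```

```text
t 18.05 V pos mm [49.7  0.2  0.3] F in V [10.2  0.1 -1.8] gap 0.0424 q [-1.02  0.47  0.49  2.23  0.89  0.23 -0.16]
target world [0.5221 0.1718 0.15  ] shift units now-axes [-0.01 -0.01  0.01] target-axes [-0.01 -0.01  0.01] turn rotvec units [ 0.   -0.03 -0.01] as yaw(world) then tilt [ 0.  -0.1 -0.1]
```

Call:
{"name": "send_rows", "arguments": {
  "rows": [
    {"ax":0,"ay":0,"az":0,"dx":0,"dy":0,"dz":0.05,"jaw":-1},
    {"ax":0,"ay":0,"az":0,"dx":-0.03,"dy":0,"dz":0.02,"jaw":-1},
    {"ax":0,"ay":0,"az":0,"dx":0,"dy":0,"dz":0,"jaw":-1}
  ]
}}

```text
time: 18.42
position: [0.5223, 0.172, 0.1492]
orientation: [0.343, 2.601, -0.09]
ft_force: [-4.4, -1.9, 21.3]
finger_gap: 0.0431
grip_force: 28.8
```

```bash
python3 tgt.py 50 0 0
```

```text
t 18.43 V pos mm [49.7  0.2 -0.7] F in V [ 7.4 -2.9 20.3] gap 0.0431 q [-1.02  0.47  0.48  2.23  0.9   0.23 -0.16]
target world [0.5221 0.1718 0.15  ] shift units now-axes [-0.01 -0.01 -0.03] target-axes [-0.01 -0.01 -0.03] turn rotvec units [ 0.01 -0.04 -0.01] as yaw(world) then tilt [ 0.  -0.1 -0.1]
```

Firmly seated but pressing 20 N, so I'll ease off a little and open.

Call:
{"name": "send_rows", "arguments": {
  "rows": [
    {"ax":0,"ay":0,"az":0,"dx":0,"dy":0,"dz":-0.03,"jaw":-1},
    {"ax":0,"ay":0,"az":0,"dx":0,"dy":0,"dz":0,"jaw":0.1},
    {"ax":0,"ay":0,"az":0,"dx":0,"dy":0,"dz":0,"jaw":0.4},
    {"ax":0,"ay":0,"az":0,"dx":0,"dy":0,"dz":0,"jaw":0.7},
    {"ax":0,"ay":0,"az":0,"dx":0,"dy":0,"dz":0,"jaw":0.7},
    {"ax":0,"ay":0,"az":0,"dx":0,"dy":0,"dz":0,"jaw":0.7}
  ]
}}

```text
time: 19.18
position: [0.5207, 0.1723, 0.1481]
orientation: [0.341, 2.604, -0.091]
ft_force: [-0.6, 0.1, -0.3]
finger_gap: 0.0745
grip_force: 0.0
```

```bash
python3 tgt.py 50 0 120; python3 gp.py
```

```text
t 19.18 V pos mm [47.7  0.1 -0.9] F in V [-0.6 -0.   0.1] gap 0.0745 q [-1.02  0.47  0.48  2.23  0.9   0.23 -0.16]
target world [0.4642 0.1873 0.2539] shift units now-axes [-0.07 -0.   -4.83] target-axes [-0.09 -0.01 -4.83] turn rotvec units [ 0.   -0.07  0.02] as yaw(world) then tilt [-0.1 -0.3 -0.1]
scene 0.83 axis at TCP x: y,z mm [ 0.5 -1.4] TCP [47.8  0.2 -0.8] slope deg y,z [ 0.6 -0.6] n 468 ends [-107.1 -105.6   43.3   46. ]
top 0.92 axis at TCP x: y,z mm [0.8 1.4] TCP [47.9  0.1 -0.8] slope deg y,z [ 1.7 -6.6] n 57 ends [ 6.   7.7 48.8 49.8]
```

Call:
{"name": "send_rows", "arguments": {
  "rows": [
    {"ax":0,"ay":0,"az":0,"dx":-0.1,"dy":0,"dz":-0.1,"jaw":0.8},
    {"ax":0,"ay":0,"az":0,"dx":0,"dy":0,"dz":-0.4,"jaw":0.8},
    {"ax":0,"ay":0,"az":0,"dx":0,"dy":0,"dz":-0.7,"jaw":0.8},
    {"ax":0,"ay":0,"az":0,"dx":0,"dy":0,"dz":-1,"jaw":0.8},
    {"ax":0,"ay":0,"az":0,"dx":0,"dy":0,"dz":-1,"jaw":0.8},
    {"ax":0,"ay":0,"az":0,"dx":0,"dy":0,"dz":-1,"jaw":0.8},
    {"ax":0,"ay":0,"az":0,"dx":0,"dy":0,"dz":-1,"jaw":0.8},
    {"ax":0,"ay":0.5,"az":0,"dx":0,"dy":0,"dz":-0.4,"jaw":0.2},
    {"ax":0,"ay":1,"az":0,"dx":0,"dy":0,"dz":0,"jaw":-0.5},
    {"ax":0,"ay":1,"az":0,"dx":0,"dy":0,"dz":0,"jaw":-1}
  ]
}}

```text
time: 20.62
position: [0.4552, 0.19, 0.2719]
orientation: [0.363, 2.779, -0.061]
ft_force: [-0.2, 0.3, 0.0]
finger_gap: 0.0512
grip_force: 0.0
```

Call:
{"name": "send_rows", "arguments": {
  "rows": [
    {"ax":0,"ay":1,"az":0,"dx":0,"dy":0,"dz":0,"jaw":-1},
    {"ax":0,"ay":1,"az":0,"dx":0,"dy":0,"dz":0,"jaw":-1},
    {"ax":0,"ay":1,"az":0,"dx":0,"dy":0,"dz":0,"jaw":-1},
    {"ax":0,"ay":1,"az":0,"dx":0,"dy":0,"dz":0,"jaw":-1},
    {"ax":0,"ay":1,"az":0,"dx":0,"dy":0,"dz":0,"jaw":-1},
    {"ax":0,"ay":0,"az":0,"dx":0,"dy":0,"dz":0,"jaw":-1}
  ]
}}

```text
time: 21.38
position: [0.4563, 0.1892, 0.2715]
orientation: [-0.41, -3.11, -0.001]
ft_force: [-0.1, -0.2, 0.5]
finger_gap: 0.0006
grip_force: 0.0
```

```bash
cat > ht.py <<'E'
from tgt import *
H=R.from_euler('z',YAW).as_matrix(); RH=H@np.diag([-1,1,-1])
def rep(t=None):
    s=manip.get_state(); p=(np.array(s["position"])-VX)@H; Q=R.from_rotvec(s["orientation"])
    print("t",round(float(s["time"]),2),"H mm along,y,up",np.round(p*1e3,1),"F",np.round(np.array(s["ft_force"])@H,1),"turn units",np.round((Q.inv()*R.from_matrix(RH)).as_rotvec(degrees=True)/4,2),"gap",round(float(s["finger_gap"]),3),"q4,q6",np.round(s["joint_pos"],2)[[3,5]])
    if t is not None: print("shift units",np.round((np.array(t)/1e3-p)@np.diag([-1,1,-1])/.025,2))
if __name__=="__main__":
    rep([float(a) for a in sys.argv[1:4]] if len(sys.argv)>3 else None)
E
python3 ht.py -31 100 90; python3 gp.py; python3 - <<'E'
from tgt import *
for n in("scene","top"):
    f=cams.grab_frame(n); p=pts(f,np.ones((420,560),bool)); v=(p-VX)@RV
    k=(np.abs(v[:,0]+.006)<.012)&(v[:,1]>.025)&(v[:,1]<.09)&(v[:,2]>.03)&(v[:,2]<.095); v=v[k]
    print(n,"clamp pts",k.sum(),np.round(np.percentile(v,[5,50,95],axis=0),3).tolist(),"theta",np.round(np.percentile(np.arctan2(v[:,2]-.025,-(v[:,1]-.034)),[10,50,90]),2))
    m=(p[:,0]>.35)&(p[:,0]<.6)&(p[:,1]>.29)&(p[:,1]<.42); print("left stuff max z",np.round(np.percentile(p[m][:,2],[50,95,99]),3))
E
```

```text
t 21.38 H mm along,y,up [-24.7  -0.2 146.5] F [-0.1 -0.2  0.5] turn units [ 0.   -0.06 -0.01] gap 0.001 q4,q6 [1.94 0.96]
shift units [0.25 4.01 2.26]
scene clamp pts 176 [[-0.012, 0.037, 0.033], [-0.006, 0.042, 0.063], [0.0, 0.052, 0.08]] theta [1.73 1.86 1.96]
left stuff max z [0.049 0.051 0.051]Traceback (most recent call last):
  File "gp.py", line 21, in <module>
    if __name__=="__main__": run()
                             ~~~^^
  File "gp.py", line 20, in run
    print(n,round(q[0]["confidence"],2),"axis at TCP x: y,z mm",np.round(x[:2]*1e3,1),"TCP",np.round(t*1e3,1),"slope deg y,z",np.round(np.degrees(np.arctan(x[2:])),1),"n",m.sum(),"ends",np.round(np.percentile(g,[1,3,97,99])*1e3,1))
                                                                                                                                                                                                   ~~~~~~~~~~~~~^^^^^^^^^^^^^^^
    return _quantile_unchecked(
        a, q, axis, out, overwrite_input, method, keepdims, weights)
    return _ureduce(a,
                    func=_quantile_ureduce_func,
    ...<5 lines>...
                    overwrite_input=overwrite_input,
                    method=method)
    r = func(a, **kwargs)
    result = _quantile(arr,
                       quantiles=q,
    ...<2 lines>...
                       out=out,
                       weights=wgt)
    slices_having_nans = np.isnan(arr[-1, ...])
                                  ~~~^^^^^^^^^
IndexError: index -1 is out of bounds for axis 0 with size 0
Traceback (most recent call last):
IndexError: index -1 is out of bounds for axis 0 with size 0
```

Call:
{"name": "send_rows", "arguments": {
  "rows": [
    {"ax":0,"ay":0,"az":0,"dx":0.05,"dy":0.5,"dz":0,"jaw":-1},
    {"ax":0,"ay":0,"az":0,"dx":0.1,"dy":1,"dz":0,"jaw":-1},
    {"ax":0,"ay":0,"az":0,"dx":0.1,"dy":1,"dz":0,"jaw":-1},
    {"ax":0,"ay":0,"az":0,"dx":0,"dy":1,"dz":0,"jaw":-1},
    {"ax":0,"ay":0,"az":0,"dx":0,"dy":0.5,"dz":0,"jaw":-1},
    {"ax":0,"ay":0,"az":0,"dx":0,"dy":0,"dz":0,"jaw":-1}
  ]
}}

```text
time: 22.32
position: [0.4754, 0.2892, 0.2707]
orientation: [-0.405, -3.11, 0.0]
ft_force: [1.2, 0.0, 1.1]
finger_gap: 0.0006
grip_force: 0.0
```

```bash
cat > seat.py <<'E'
from tgt import *
from scipy.optimize import least_squares
def run(tag):
    g=lambda a:VX+RV@(np.array(a)/1e3)
    for n in("scene","top"):
        f=cams.grab_frame(n); q=cams.cut_out(f,"grinder")
        p=pts(f,np.ones((420,560),bool)); p=(p-VX)@RV
        p=p[(p[:,0]>-.02)&(p[:,0]<.09)&(np.abs(p[:,1])<.03)&(p[:,2]>-.01)&(p[:,2]<.04)]
        x=np.zeros(4)
        def geo(x):
            e=np.array([1,x[2],x[3]]);e/=np.linalg.norm(e); r=p-[.017,x[0],x[1]]; a=r@e; return a,np.linalg.norm(r-np.outer(a,e),axis=1)
        for k in range(4):
            a,r=geo(x); m=(np.abs(r-.022)<(.012,.01,.006,.004)[k])&(a>-.05)&(a<.055)
            x=least_squares(lambda y:(geo(y)[1]-.022)[m],x,loss="soft_l1",f_scale=.001).x
        print(n,"conf",q and round(q[0]["confidence"],2),"seat y,z mm",np.round(x[:2]*1e3,1),"slope deg",np.round(np.degrees(x[2:]),1),"n",m.sum())
    overlay(VX,YAW,tag,extra=np.array([g(a) for a in([-63,-24,0],[-63,24,0],[97,24,0],[97,-24,0])]))
run(sys.argv[1])
E
python3 ht.py -31 100 64; python3 seat.py pics/s1.png
```

```text
t 22.32 H mm along,y,up [-32.2 101.3 145.7] F [1.2 0.3 1.1] turn units [-0.01 -0.07  0.04] gap 0.001 q4,q6 [1.79 1.  ]
shift units [-0.05 -0.05  3.27]
scene conf 0.8 seat y,z mm [-0.4 -0.9] slope deg [ 0.1 -0.1] n 934
top conf 0.65 seat y,z mm [1.1 0.2] slope deg [ 0.2 -0.2] n 497
```

View pics/s1.png

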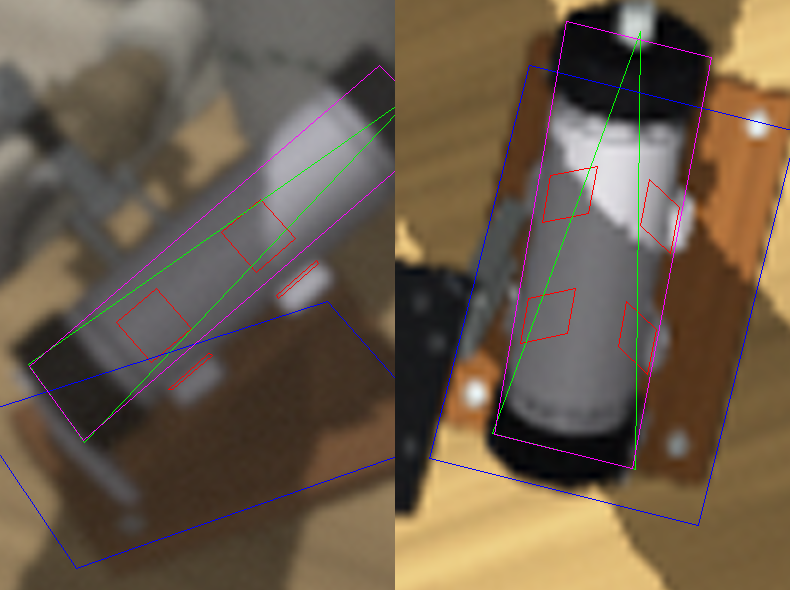

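The grinder is seated true: both views give a slope of about 0.1°, and the magenta outline matches with the foot on the stop at (55,400). Next is the clamp: down beside it, then sweep.

Call:
{"name": "send_rows", "arguments": {
  "rows": [
    {"ax":0,"ay":0,"az":0,"dx":0,"dy":0,"dz":0.5,"jaw":-1},
    {"ax":0,"ay":0,"az":0,"dx":0,"dy":0,"dz":1,"jaw":-1},
    {"ax":0,"ay":0,"az":0,"dx":0,"dy":0,"dz":1,"jaw":-1},
    {"ax":0,"ay":0,"az":0,"dx":0,"dy":0,"dz":0.75,"jaw":-1},
    {"ax":0,"ay":0,"az":0,"dx":0,"dy":-0.4,"dz":0,"jaw":-1},
    {"ax":0,"ay":0,"az":0,"dx":0,"dy":-0.4,"dz":0,"jaw":-1},
    {"ax":0,"ay":0,"az":0,"dx":0,"dy":-0.4,"dz":0,"jaw":-1},
    {"ax":0,"ay":0,"az":0,"dx":0,"dy":-0.4,"dz":0,"jaw":-1}
  ]
}}

```text
time: 23.62
position: [0.4652, 0.2494, 0.1908]
orientation: [-0.408, -3.111, -0.004]
ft_force: [-0.4, 2.1, 1.4]
finger_gap: 0.0002
grip_force: 1.0
```

```bash
python3 ht.py -31 15 64
```

```text
t 23.62 H mm along,y,up [-31.8  60.3  65.8] F [-1.   1.9  1.4] turn units [ 0.03 -0.06  0.02] gap 0.0 q4,q6 [1.93 0.8 ]
shift units [-0.03 -1.81  0.07]
```

Call:
{"name": "send_rows", "arguments": {
  "rows": [
    {"ax":0,"ay":0,"az":0,"dx":0,"dy":-0.4,"dz":0,"jaw":-1},
    {"ax":0,"ay":0,"az":0,"dx":0,"dy":-0.4,"dz":0,"jaw":-1},
    {"ax":0,"ay":0,"az":0,"dx":0,"dy":-0.4,"dz":0,"jaw":-1},
    {"ax":0,"ay":0,"az":0,"dx":0,"dy":-0.4,"dz":0,"jaw":-1},
    {"ax":0,"ay":0,"az":0,"dx":0,"dy":-0.3,"dz":0,"jaw":-1},
    {"ax":0,"ay":0,"az":0,"dx":0,"dy":0,"dz":0,"jaw":-1}
  ]
}}

```text
time: 24.38
position: [0.4522, 0.2023, 0.1897]
orientation: [-0.409, -3.109, 0.001]
ft_force: [0.5, -0.1, 0.7]
finger_gap: 0.0008
grip_force: 0.1
```

```bash
python3 ht.py -28 4 45; python3 - <<'E'
from tgt import *
f=cams.grab_frame("scene"); im=cv2.resize(f["pixels"],None,fx=5,fy=5,interpolation=cv2.INTER_CUBIC); u=np.int32(proj(f,[[.47,.19,.15]])[0]*5); cv2.imwrite("pics/c1.png",im[max(u[1]-300,0):u[1]+300,max(u[0]-350,0):u[0]+350])
E
```

```text
t 24.38 H mm along,y,up [-32.1  11.4  64.7] F [0.5 0.1 0.7] turn units [-0.02 -0.08 -0.  ] gap 0.001 q4,q6 [2.01 0.78]
shift units [-0.16 -0.29  0.79]
```

View pics/c1.png

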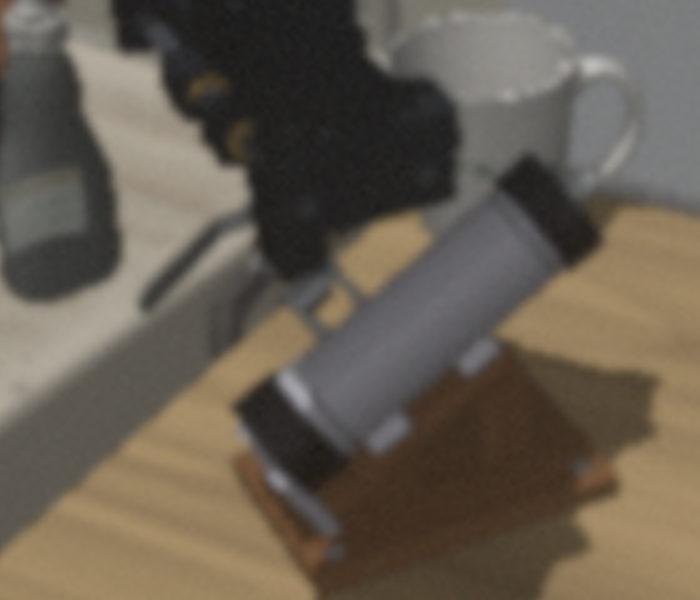

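```bash
python3 - <<'E'
from tgt import *
g=lambda a:VX+RV@(np.array(a)/1e3)
def bar(th,r,off=0): return [-6,34-r*np.cos(th)+off*np.sin(th),25+r*np.sin(th)+off*np.cos(th)]
f=cams.grab_frame("scene"); u=np.int32(proj(f,[[.47,.19,.15]])[0]*5); o=np.array([max(u[0]-350,0),max(u[1]-300,0)])
for nm,a in [("hinge",[-6,34,25]),("end1.86",bar(1.86,60)),("end1.2",bar(1.2,60)),("end.6",bar(.6,60)),("end2.4",bar(2.4,60)),("end 0",bar(0,60)),("end3.1",bar(3.1,60))]: print(nm,np.round(proj(f,g(a))[0]*5-o))
for n in ("clamp","clamp_tip"):
    for q in cams.cut_out(f,n)[:2]:
        p=(pts(f,q["region"])-VX)@RV; print(n,round(q["confidence"],2),np.array(q["pixel"])*5-o,q["region"].sum(),np.round(np.percentile(p,[5,50,95],axis=0),3).tolist())
s=manip.get_state();t=(np.array(s["position"])-VX)@RV; tip=np.array(s["position"])-[0,0,.019]; print("tipV",np.round((tip-VX)@RV*1e3,1),"tip px",proj(f,tip)[0]*5-o)
# dump V-frame slice points x in -20..8, not gripper region (z<70)
p=(pts(f,np.ones((420,560),bool))-VX)@RV; k=(p[:,0]>-.02)&(p[:,0]<.008)&(p[:,1]>.02)&(p[:,1]<.12)&(p[:,2]>0.0)&(p[:,2]<.12)
h,ye,ze=np.histogram2d(p[k,1]*1e3,p[k,2]*1e3,bins=[np.arange(20,121,10),np.arange(0,121,10)]); print(h.T[::-1].astype(int))
E
```

```text
hinge [309. 282.]
end1.86 [214. 176.]
end1.2 [252. 224.]
end.6 [311. 291.]
end2.4 [213. 173.]
end 0 [369. 354.]
end3.1 [251. 212.]
clamp 0.17 [434. 487.] 1884 [[-0.078, -0.048, -0.091], [-0.015, -0.017, -0.048], [0.032, 0.01, -0.01]]
tipV [-5.2 12.4 55.6] tip px [289.73021729 260.9717018 ]
[[ 0  0  0  0  0  0  0  0  0  0]
 [ 0  0  0  0  0  0  0  0  0  0]
 [ 4  0  0  0  0  0  0  0  0  0]
 [ 5  0  0  0  0  0  0  0  0  0]
 [ 9  0  0  0  0  0  0  0  0  0]
 [ 7  0  0  0  0  0  0  0  0  0]
 [ 0  0  0  0  0  0  0  0  0  0]
 [ 0  0  0  0  0  0  0  0  0  0]
 [ 1  0  0  0  0  0  0  0  0  0]
 [10 15  0  0  0  0  0  0  0  0]
 [13  5  0  0  0  0  0  0  0  0]
 [ 7  5  0  0  0  0  0  0  0  0]]
```

At (320,290) the bar is seen end-on, at a θ of about 0.5–0.7, so it is following the finger. Pressing it down now.

Call:
{"name": "send_rows", "arguments": {
  "rows": [
    {"ax":0,"ay":0,"az":0,"dx":-0.05,"dy":-0.1,"dz":0.15,"jaw":-1},
    {"ax":0,"ay":0,"az":0,"dx":-0.05,"dy":-0.1,"dz":0.15,"jaw":-1},
    {"ax":0,"ay":0,"az":0,"dx":-0.05,"dy":-0.1,"dz":0.15,"jaw":-1},
    {"ax":0,"ay":0,"az":0,"dx":0,"dy":0,"dz":0.1,"jaw":-1},
    {"ax":0,"ay":0,"az":0,"dx":0,"dy":0,"dz":0,"jaw":-1}
  ]
}}

```text
time: 25.2
position: [0.4541, 0.1952, 0.1758]
orientation: [-0.408, -3.109, -0.0]
ft_force: [1.1, -0.7, 1.1]
finger_gap: 0.0002
grip_force: 0.9
```

```bash
python3 ht.py -28 4 46
```

```text
t 25.2 H mm along,y,up [-28.4   5.   50.8] F [ 1.3 -0.3  1.1] turn units [-0.01 -0.08  0.01] gap 0.0 q4,q6 [2.02 0.74]
shift units [-0.02 -0.04  0.19]
```

Call:
{"name": "send_rows", "arguments": {
  "rows": [
    {"ax":0,"ay":0,"az":0,"dx":0,"dy":0,"dz":0.06,"jaw":-1},
    {"ax":0,"ay":0,"az":0,"dx":0,"dy":0,"dz":0.06,"jaw":-1},
    {"ax":0,"ay":0,"az":0,"dx":0,"dy":0,"dz":0,"jaw":-1}
  ]
}}

```text
time: 25.58
position: [0.4536, 0.1954, 0.1727]
orientation: [-0.407, -3.109, 0.0]
ft_force: [-0.7, 0.7, 1.1]
finger_gap: 0.0003
grip_force: 0.6
```

```bash
python3 ht.py -28 4 46
```

```text
t 25.57 H mm along,y,up [-29.    5.   47.7] F [-0.9  0.5  1.1] turn units [-0.01 -0.09  0.02] gap 0.0 q4,q6 [2.02 0.74]
shift units [-0.04 -0.04  0.07]
```

Call:
{"name": "send_rows", "arguments": {
  "rows": [
    {"ax":0,"ay":0,"az":0,"dx":0,"dy":0,"dz":0.06,"jaw":-1},
    {"ax":0,"ay":0,"az":0,"dx":0,"dy":0,"dz":0.06,"jaw":-1},
    {"ax":0,"ay":0,"az":0,"dx":0,"dy":0,"dz":0,"jaw":-1}
  ]
}}

```text
time: 25.95
position: [0.4542, 0.1952, 0.1709]
orientation: [-0.408, -3.109, -0.001]
ft_force: [-3.9, -2.3, 14.2]
finger_gap: 0.0003
grip_force: 7.0
```

```bash
python3 ht.py -28 4 44
```

```text
t 25.95 H mm along,y,up [-28.4   5.   45.9] F [-3.1 -3.3 14.2] turn units [-0.   -0.08  0.01] gap 0.0 q4,q6 [2.02 0.73]
shift units [-0.02 -0.04  0.08]
```

Stopped firmly at the expected height with 14 N. Lifting clear and checking.

Call:
{"name": "send_rows", "arguments": {
  "rows": [
    {"ax":0,"ay":0,"az":0,"dx":0,"dy":0,"dz":-0.1,"jaw":-1},
    {"ax":0,"ay":0,"az":0,"dx":0,"dy":0,"dz":-0.5,"jaw":-1},
    {"ax":0,"ay":0,"az":0,"dx":0,"dy":0,"dz":-1,"jaw":-1},
    {"ax":0,"ay":0,"az":0,"dx":0,"dy":0,"dz":-1,"jaw":-1},
    {"ax":0,"ay":0,"az":0,"dx":0,"dy":0,"dz":-1,"jaw":-1},
    {"ax":0,"ay":0,"az":0,"dx":0,"dy":1,"dz":-1,"jaw":-1},
    {"ax":0,"ay":0,"az":0,"dx":0,"dy":1,"dz":-0.5,"jaw":-1},
    {"ax":0,"ay":0,"az":0,"dx":0,"dy":1,"dz":0,"jaw":-1},
    {"ax":0,"ay":0,"az":0,"dx":0,"dy":1,"dz":0,"jaw":-1},
    {"ax":0,"ay":0,"az":0,"dx":0,"dy":0.5,"dz":0,"jaw":-1}
  ]
}}

```text
time: 27.2
position: [0.4837, 0.3051, 0.2978]
orientation: [-0.406, -3.11, -0.001]
ft_force: [0.8, -0.2, 0.3]
finger_gap: 0.0005
grip_force: 0.0
```

```bash
python3 ht.py; python3 seat.py pics/s2.png; python3 - <<'E'
from tgt import *
for n in("scene","top"):
    f=cams.grab_frame(n); p=(pts(f,np.ones((420,560),bool))-VX)@RV
    k=(np.abs(p[:,0]+.006)<.006)&(p[:,1]>-.024)&(p[:,1]<.03)&(p[:,2]>.024)&(p[:,2]<.06)
    if k.sum()>3: c=np.polyfit(p[k,1],p[k,2],1); print(n,k.sum(),"bar top z mm",round(np.median(p[k,2])*1e3,1),"slope rad",round(-c[0],3))
    for t in("shot_glass","low_pot","moka_pot","spice_jar"):
        q=cams.cut_out(f,t)
        if q: print(n,t,round(q[0]["confidence"],2),np.round(np.median(pts(f,q[0]["region"]),0),3))
E
```

```text
t 27.2 H mm along,y,up [-28.3 118.8 172.8] F [0.9 0.1 0.3] turn units [-0.   -0.07  0.03] gap 0.001 q4,q6 [1.72 1.07]
scene conf 0.83 seat y,z mm [-0.2 -1. ] slope deg [0.1 0.2] n 873
top conf 0.93 seat y,z mm [1.2 0.2] slope deg [0.1 0.2] n 431
scene 101 bar top z mm 32.3 slope rad 0.002
scene shot_glass 0.84 [ 0.528 -0.152  0.09 ]
scene low_pot 0.63 [ 0.478 -0.037  0.09 ]
scene moka_pot 0.76 [ 0.392 -0.214  0.122]
scene spice_jar 0.79 [0.697 0.127 0.11 ]
top 90 bar top z mm 32.8 slope rad 0.027
top shot_glass 0.77 [ 0.536 -0.151  0.075]
top spice_jar 0.77 [0.704 0.139 0.148]
```

View pics/s2.png

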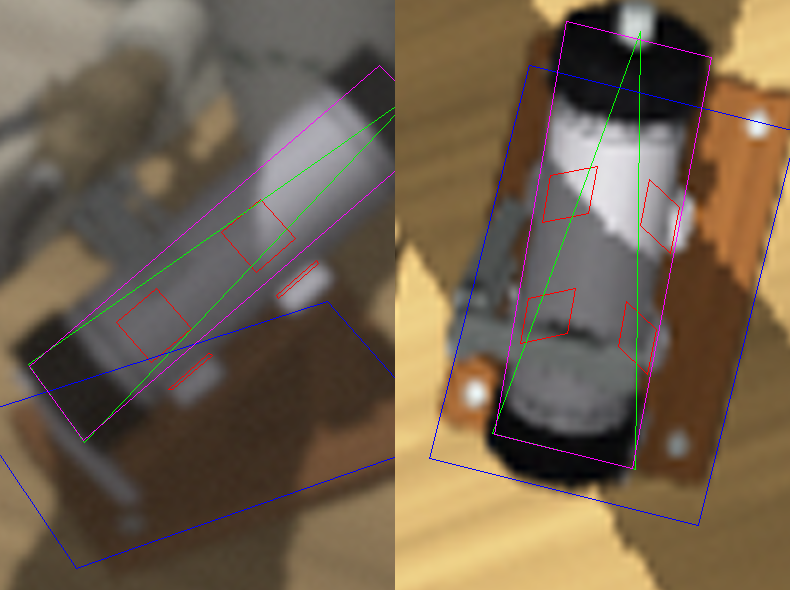

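The top view (right half) shows the clamp bar lying across the barrel at row 340, from (460,320) to (640,365), with a measured angle of about 0.01 rad. The grinder is still seated and the other items haven't moved.

```bash
python3 -c "
from cell import manip
print(manip.finish_job())"
```

```text
the job is handed in; nothing more can be done
None
```

The job is handed in at about 27 s: the grinder sits true in the V, foot pushed home on the stop, the clamp bar was swung over onto it after release (about 0.01 rad), the arm is clear, and the glass, jar, pot and moka pot measured unmoved.

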